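# Tip the bushes into the feeder and hold the dead-man plunger at run

## Robot

A 7-joint arm with a two-finger parallel gripper is mounted at the origin on the work surface. World frame = base frame: x ahead of the robot, y to its left, z up, the work surface at z = 0. Lengths are in m, angles in degrees, forces in N, time in s.
With the tool pointing down it reaches from about 0.425 to 1.025 m from the base axis. Payload 3.6 kg.
Tool frame: the origin (TCP) lies at the centre of the arm's flange, where the gripper is bolted on; the fingertips stand 173 mm ahead of it and the grasp point (between the pads) lies 155 mm ahead of it; z points along the fingers, y is the line along which they close (so a half turn about z gives the same grasp; the last joint's range is limited). The gripper opens to 85 mm and grips with 20 to 120 N. Pads are 22 mm wide; open, the fingers measure 114 mm over their backs; the gripper's body (76 mm by 85 mm) begins 54 mm behind the grasp point. The pads swing forward as they close: fully open they stand 13 mm farther back than shut.
Start: joints at [-5.357, 33.873, 2.773, 92.16, -1.908, 54.013, -1.931], TCP at [0.725, 0, 0.405] pointing down, gripper open.
Joint ranges: [-153.93, 153.93], [-27.13, 128.08], [-72.61, 78.16], [10.71, 143.7], [-87.88, 267.88], [4.46, 118.87], [-176.78, 176.78]. Speed limits (degrees/s): [147.25, 147.25, 180, 180, 180, 180, 180].

## Interface

Orientations are given as [roll, pitch, yaw] about the fixed x, y, z axes, in that order (R = Rz(yaw) Ry(pitch) Rx(roll)).
In Python, from plant import monitor, snapshot, workorder gives the robot as it stands.
- The arm moves only by the shell command python3 -m handwheel 'ROWS' [OPENING]. ROWS is JSON, a list of rows, each an object with "offset": the shift along the tool's x, y, z in cm, a list of three; "turn": the turn about the tool's z in units of 5 degrees (1.0 is 5 degrees). A call has 1 to 10 rows; each row shifts and turns the commanded pose from where the row before left it, along the tool's axes as they then stand; what a row does not reach is not made up. A row lasts 1/12 s, in which the tool goes at most 41.7 mm and 7.16 degrees, less where a joint would pass 70% of its speed; a pose out of reach is approached as far as the arm can. A call with a gripper value outside its range is refused whole. OPENING is the closure, from 0 (fully open) to 1 (shut), set as the call begins (- or left out, the last holds). The fingers move at their own pace and stop on an object; the grip force is fixed at half the most. Time passes only in rows, so rows that do not move let the fingers close. It gives the time, the measured TCP pose, the force, the opening and the grip force at its end, in the units of the state.
- monitor.sense(): the state, without advancing time (a new reading comes with each control period).
- snapshot(name): name is "scene" or "side" or "wrist"; returns a dict with "img" (384x512x3 uint8, red, green, blue), "depth" (384x512 float32, m along the optical axis (not along the pixel's ray), 0 where there is no reading), "K" (3x3 intrinsics, pixels), "k1" (the pictures are not rectified: a ray, as slopes to the right and down, at radius r is drawn at 1 + k1 r^2 times it, then the intrinsics apply), "R" (3x3) and "t" (3): a world point X has camera coordinates R X + t. Camera axes: x right, y down, z forward; pixel columns grow to the right and rows downward; lengths in m; the calibration is good to about 2 mm. A picture is of the moment at which its call begins.
- workorder.sign_off(): hands the job in; it is judged then, once.
The state is a dict: "t": time; "q": joint angles; "dq": joint speeds; "tau": joint torques, N m; "tcp_pos": TCP position; "ee_rot": TCP orientation; "wrist_force": force on the tool from outside, world axes, zero at the start; "moment": the same for the moment, N m; "width": finger opening in m; "gripper_force": force on a finger pad.
Only numpy, scipy, OpenCV 4.12 (cv2) and the standard library are available. Lean on these libraries where they do the work, as an engineer would, in place of code of your own. Each camera call takes 0.05 s, during which the arm holds its last target. There are 200 camera calls.

## Task

Lift the tray's red bar to tip all four steel bushes off into the blue hopper, and bring the empty tray back down level on its rest. Then run the feeder: press the dead-man plunger half-way down (15 mm of its 30 mm travel, the cap's top in the green band) and finish while still holding it there; at no time push it down to the bottom, which trips the machine. Leave the bowl, the carton and the grease jar where they are.

Things in the scene. Friction and masses are not known exactly. Their poses are not given: they have to be found in the camera images.
- feeder: Bench feeder, fixed: green plinth 360 x 200 mm, 12 mm thick, carrying a blue open hopper on its +x half and a hinged aluminium tipping tray on its -x half. Origin on the table under the inside face of the hopper's tray-side wall; its +x axis points level from the tray towards the hopper, +y along the tray's hinge, z up.
- hopper (a point): Centre of the hopper's inner floor, 20 mm above the table; axes as the feeder's. Inside 150 mm (x) by 168 mm (y); the side walls rise 90 mm above this floor, the far (+x) wall 110 mm, the wall under the tray 60 mm.
- hinge (a point): Middle of the tray's hinge line, 88 mm above the table, along the feeder's y. The tray's floor ends just beyond it, over the hopper.
- bar (a point): Centre of the red round lift bar at the tray's end farthest from the hopper: 12 mm thick, 108 mm long, parallel to the hinge, clear between its two end struts for 90 mm. With the tray down it lies 200 mm from the hinge line on the -x side and 123 mm above the table (35 mm above the hinge); the tray's end wall is 46 mm away from it horizontally and its top 20 mm below the bar's centre. The bar moves with the tray on an arc about the hinge line and can turn between the fingers.
- tray (a joint): Tip angle of the tray (rad): 0 = down and level on its rest, grows as the bar is lifted, stop at 1.2. The tray (0.4 kg; inside 120 mm wide, side walls 30 mm, open at the hopper end) falls back slowly by itself when let go. The bushes begin to slide somewhere between 0.4 and 0.7, by friction.
- bush0_mid (a point): Middle of a loose steel bush (a plain ring 36 mm outside, 25 mm bore, 24 mm tall, 60 to 130 g), one of four alike that stand on end on the tray.
- bush1_mid (a point): Middle of a loose steel bush (a plain ring 36 mm outside, 25 mm bore, 24 mm tall, 60 to 130 g), one of four alike that stand on end on the tray.
- bush2_mid (a point): Middle of a loose steel bush (a plain ring 36 mm outside, 25 mm bore, 24 mm tall, 60 to 130 g), one of four alike that stand on end on the tray.
- bush3_mid (a point): Middle of a loose steel bush (a plain ring 36 mm outside, 25 mm bore, 24 mm tall, 60 to 130 g), one of four alike that stand on end on the tray.
- cap (a point): Centre of the top face of the dead-man plunger's cap: black, round, 56 mm across, with a yellow disc on top. It stands on a grey console 110 x 110 x 55 mm fixed to the table; released, this top is 100 mm above the table and it moves straight down when pressed. Two posts, 44 mm either side along the console's y, have tops level with the released cap and are banded, from the top: white 10 mm (released), green 10 mm (run), red 10 mm (trip).
- plunger (a joint): Travel of the plunger (m): 0 = released (up), 0.015 = half-way (cap top at the middle of the green band), 0.030 = bottom. Spring: pressing starts at about 4 N, then 0.3 N per mm: about 8.5 N half-way, 13 N at the bottom; it springs back up when let go.
- bowl: Loose steel bowl, 130 mm across, 50 mm high, origin under its centre. Bystander.
- carton: Loose cardboard carton 90 x 80 x 60 mm, origin under its centre. Bystander.
- grease: Loose amber jar with black lid, 64 mm across, 80 mm tall, origin under its centre. Bystander.
There are look-alikes about, which are no part of the job. Leave any yellow look-alike of the part that bears bush1_mid alone.

How it is judged (in metres and radians):
On the way, in this order (a step that is already met when the one before it is completed fails the run):
1. all four bushes lie in the hopper (x of bush0_mid in the frame of hopper between -0.075 and 0.075 m and y of bush0_mid in the frame of hopper between -0.085 and 0.085 m and z of each of bush0_mid, bush1_mid, bush2_mid, bush3_mid in the frame of hopper below 0.062 m and x of bush1_mid in the frame of hopper between -0.075 and 0.075 m and y of bush1_mid in the frame of hopper between -0.085 and 0.085 m and x of bush2_mid in the frame of hopper between -0.075 and 0.075 m and y of bush2_mid in the frame of hopper between -0.085 and 0.085 m and x of bush3_mid in the frame of hopper between -0.075 and 0.075 m and y of bush3_mid in the frame of hopper between -0.085 and 0.085 m), for 0.2 s.
2. the tray is down again and the robot holds the plunger half-way (all of step 1 and value of joint tray below 0.08 rad and value of joint plunger between 0.01 and 0.02 m and contact force between any of the fingers, the arm and plunger above 3 N), for 0.5 s.
At the end, for the whole second after the job is handed in: All four bushes are inside the hopper, below its side rim; the tray is down (within 0.08 rad of level); the robot itself is holding the plunger, with more than 3 N, between 10 and 20 mm down, still so through the last second (all of step 2); the arm keeps its last pose, push and grip.
It fails at once if the plunger is pressed to the bottom (more than 27 mm) (value of joint plunger above 0.027 m).
It fails at once if the bowl is moved more than 30 mm (distance of bowl from where it was at the start of the episode above 0.03 m).
It fails at once if the carton is moved more than 30 mm (distance of carton from where it was at the start of the episode above 0.03 m).
It fails at once if the grease jar is moved more than 30 mm (distance of grease from where it was at the start of the episode above 0.03 m).
It also fails if it takes over 48 s, if anything falls off the work surface, if the arm or the gripper's body presses on something with over 40 N, if the wrist force passes 120 N, or if a joint passes its speed limit or range.

## Working session

There is one attempt and no reset: what is moved stays moved. The work goes in short steps, Python scripts to look and compute and a shell command to move; the robot and the scene stay as the last step left them, time stands still between calls to the robot, and variables do not carry over. Pictures are saved under pics/ and viewed, at most 10 in all, crops included, and the job is handed in when it is done.

```bash
mkdir -p pics; ls
python3 - <<'E'
from plant import monitor, snapshot
import cv2,numpy as np,pickle
s=monitor.sense();print(s)
d={n:snapshot(n) for n in("scene","side")}
pickle.dump(d,open("d.pkl","wb"))
for n in d:
    cv2.imwrite(f"pics/{n}0.png",cv2.cvtColor(d[n]["img"],cv2.COLOR_RGB2BGR)); print(n,d[n]["K"],d[n]["k1"],-d[n]["R"].T@d[n]["t"])
E
```

```text
pics
{'t': 0.0, 'q': array([-5.35593282, 33.92483655,  2.76877909, 92.23735534, -1.9081074 ,
       54.01185747, -1.9294869 ]), 'dq': array([-0.04667216,  0.00796347, -0.03649794, -0.00416371,  0.09968942,
       -0.04560303,  0.0742668 ]), 'tau': array([ 3.78132427e-04, -5.48684978e+01,  1.54672019e+00, -1.98121297e+01,
        9.43630905e-03,  8.90732801e-03, -1.16924070e-05]), 'tcp_pos': array([ 7.24553854e-01, -2.75371049e-07,  4.03546164e-01]), 'ee_rot': array([-1.79872331e+02,  7.84015913e-03,  9.00034889e+01]), 'wrist_force': array([-0.59834258,  0.07455148, -0.58565122]), 'moment': array([-0.00242221,  0.02015076, -0.02519063]), 'gripper_force': 0.0, 'width': 0.08548270224563306}
scene [[481.35796791   0.         255.56006963]
 [  0.         481.35796791 182.82361645]
 [  0.           0.           1.        ]] -0.14200979964665758 [ 1.10291503 -0.63443172  1.15351931]
side [[414.57361472   0.         243.97552561]
 [  0.         414.57361472 194.6608988 ]
 [  0.           0.           1.        ]] -0.09671673324453497 [0.42818427 0.72049681 0.61143479]
```

View pics/scene0.png

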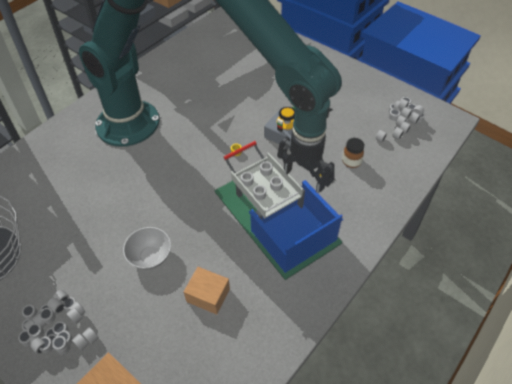

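View pics/side0.png

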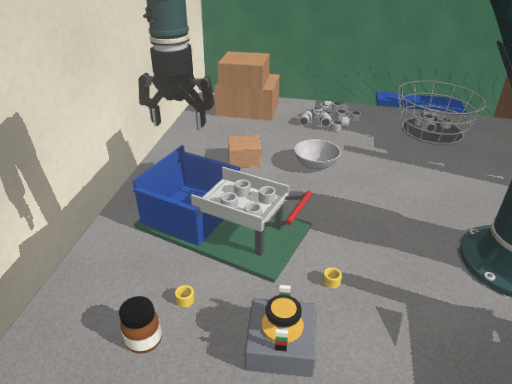

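The views show the bar at scene (240,151) / side (300,207), hopper at scene (295,228), bushes on the tray, and the plunger at scene (287,115) / side (284,310). The loose yellow rings at side (185,296), (333,278) are look-alikes. Now measuring.

```bash
cat > h.py <<'E'
import numpy as np,cv2
def ray(c,uv):
    K=c["K"];p=np.array([(uv[0]-K[0,2])/K[0,0],(uv[1]-K[1,2])/K[1,1]]);q=p.copy()
    for _ in range(20): q=p/(1+c["k1"]*(q@q))
    return -c["R"].T@c["t"], c["R"].T@np.array([q[0],q[1],1.])
def onz(c,uv,z):
    o,d=ray(c,uv); return o+d*(z-o[2])/d[2]
def dep(c,uv):
    o,d=ray(c,uv); return o+d*c["depth"][int(round(uv[1])),int(round(uv[0]))]
def blobs(c,lo,hi,mn=15):
    hsv=cv2.cvtColor(c["img"],cv2.COLOR_RGB2HSV)
    m=cv2.inRange(hsv,np.array(lo),np.array(hi))
    n,l,s,ce=cv2.connectedComponentsWithStats(m)
    return [(ce[i],s[i],l==i) for i in range(1,n) if s[i][4]>=mn]
E
python3 - <<'E'
import pickle;from h import *
np.set_printoptions(precision=4,suppress=True)
d=pickle.load(open("d.pkl","rb"))
for n,c in d.items():
    for nm,lo,hi in(("red",(0,190,90),(4,255,255)),("red2",(174,170,90),(180,255,255)),("yel",(20,150,100),(32,255,255))):
        for ce,s,m in blobs(c,lo,hi):
            ys,xs=np.nonzero(m);P=np.c_[xs,ys].astype(float)
            z=.123 if nm[0]=="r" else .1
            print(n,nm,ce,s[4],"z:",onz(c,ce,z)[:2],"dep",dep(c,ce))
            if nm[0]=="r" and s[4]>50:
                e=np.linalg.svd(P-ce,full_matrices=False)[2][0];t=(P-ce)@e
                for k in(t.min(),t.max()): print("   end",ce+k*e,onz(c,ce+k*e,z))
    # feeder plinth green, blue hopper
    for ce,s,m in blobs(c,(108,150,40),(125,255,255),300): print(n,"blue",ce,s)
E
```

```text
scene yel [287.06 111.98] 100 z: [0.4639 0.2959] dep [0.4626 0.2979 0.0978]
scene yel [287.55   125.0333] 60 z: [0.5003 0.2497] dep [0.4797 0.2798 0.0641]
scene yel [234.8333 146.8095] 42 z: [0.4329 0.0777] dep [0.3754 0.1388 0.0096]
scene blue [386.7132  38.1622] [  279     0   200    98 10441]
scene blue [297.4209 229.5909] [ 250  181   91   91 4072]
side yel [335.6562 283.0312] 32 z: [0.3851 0.2285] dep [0.3778 0.1452 0.0134]
side yel [183.9874 296.6807] 238 z: [0.6211 0.308 ] dep [0.6495 0.2475 0.0249]
side yel [283.2675 307.55  ] 400 z: [0.4629 0.2966] dep [0.4627 0.2989 0.1028]
side yel [268.5532 328.5053] 188 z: [0.4786 0.3401] dep [0.4824 0.3112 0.0612]
side yel [294.8704 330.838 ] 216 z: [0.4399 0.3364] dep [0.4408 0.3087 0.0631]
side blue [170.4262 200.1855] [ 134  151   72   94 3860]
```

Run:
```python
import pickle;from h import *
np.set_printoptions(precision=4,suppress=True)
d=pickle.load(open("d.pkl","rb"))
for n,uv in(("scene",(240,152)),("side",(301,205))):
    c=d[n];I=c["img"].astype(int)
    m=((I[...,0]>90)&(I[...,0]>2.5*I[...,1])&(I[...,0]>2.5*I[...,2])).astype(np.uint8)
    N,l,s,ce=cv2.connectedComponentsWithStats(m)
    for i in range(1,N):
        if s[i][4]<15: continue
        ys,xs=np.nonzero(l==i);P=np.c_[xs,ys].astype(float)
        e=np.linalg.svd(P-ce[i],full_matrices=False)[2][0];t=(P-ce[i])@e
        a,b=[onz(c,ce[i]+k*e,.126) for k in(t.min(),t.max())]
        print(n,ce[i],s[i][4],onz(c,ce[i],.126)[:2],dep(c,ce[i]),"ends",a[:2],b[:2],np.linalg.norm(a-b),"ang",np.degrees(np.arctan2(*(b-a)[[1,0]])))
c=d["scene"]
cs=[]
for ce,s,m in blobs(c,(108,150,40),(125,255,255),300):
    if s[4]<8000:
        k=max(cv2.findContours(m.astype(np.uint8),0,1)[0],key=cv2.contourArea)
        for p in cv2.approxPolyDP(k,3,True)[:,0]: print(p,onz(c,p,.11),onz(c,p,.012))
```

```text
scene [239.7917 149.6528] 72 [0.4679 0.0606] [0.4676 0.0609 0.1256] ends [0.4821 0.109 ] [0.4537 0.0124] 0.10068791303230454 ang -106.40589984176786
side [299.2071 206.497 ] 169 [0.4655 0.0647] [0.4653 0.0684 0.1287] ends [0.4494 0.0103] [0.48   0.1139] 0.10801640420846041 ang 73.54000791492516
side [280.5    343.0312] 32 [0.456  0.3798] [0.4591 0.3429 0.0735] ends [0.4634 0.3811] [0.4487 0.3785] 0.014970590904683665 ang -169.65260755265277
[305 181] [0.6756 0.0951 0.11  ] [0.6355 0.1637 0.012 ]
[306 198] [0.712  0.0488 0.11  ] [0.6753 0.113  0.012 ]
[301 209] [0.7228 0.0107 0.11  ] [0.6871 0.0713 0.012 ]
[295 202] [0.6967 0.0194 0.11  ] [0.6585 0.0807 0.012 ]
[262 221] [ 0.666  -0.0841  0.11  ] [ 0.6249 -0.0324  0.012 ]
[250 212] [ 0.6234 -0.0816  0.11  ] [ 0.5783 -0.0297  0.012 ]
[252 230] [ 0.6634 -0.122   0.11  ] [ 0.6221 -0.0739  0.012 ]
[285 271] [ 0.801  -0.1633  0.11  ] [ 0.7726 -0.1191  0.012 ]
[335 239] [ 0.8454 -0.011   0.11  ] [0.8213 0.0476 0.012 ]
[340 219] [0.8217 0.0488 0.11  ] [0.7953 0.1129 0.012 ]
```

Bar centre ≈ (0.466, 0.062), bar direction 73.5°, so the feeder +x axis is at −16.5°. Both views agree and the length is 108 mm. Cap at (0.463, 0.296). Turning, then going above the bar.

```bash
python3 -m handwheel '[{"offset":[0,0,0],"turn":1.1},{"offset":[0,0,0],"turn":1.1},{"offset":[0,0,0],"turn":1.1},{"offset":[0,0,0],"turn":0}]' 0.2; python3 -m handwheel '[{"offset":[-0.15,-1.8,0],"turn":0},{"offset":[-0.15,-2.9,0],"turn":0},{"offset":[-0.15,-3,0],"turn":0},{"offset":[-0.15,-3,0],"turn":0},{"offset":[-0.15,-3,0],"turn":0},{"offset":[-0.15,-3,0],"turn":0},{"offset":[-0.15,-3,0],"turn":0},{"offset":[-0.15,-3,0],"turn":0},{"offset":[-0.1,-2.8,0],"turn":0},{"offset":[-0.1,-1,0],"turn":0}]'
python3 -m handwheel '[{"offset":[0,0,0],"turn":0},{"offset":[0,0,0],"turn":0}]'
python3 - <<'E'
from plant import snapshot
from h import *
np.set_printoptions(precision=4,suppress=True)
for n in("wrist","side"):
    c=snapshot(n);I=c["img"].astype(int)
    if n=="wrist":cv2.imwrite("pics/w1.png",c["img"][...,::-1])
    m=((I[...,0]>90)&(I[...,0]>2.5*I[...,1])&(I[...,0]>2.5*I[...,2])).astype(np.uint8)
    N,l,s,ce=cv2.connectedComponentsWithStats(m)
    for i in range(1,N):
        if s[i][4]>60:
            e=np.linalg.svd((P:=np.argwhere(l==i)[:,::-1].astype(float))-ce[i],full_matrices=False)[2][0];t=(P-ce[i])@e
            a,b=[onz(c,ce[i]+k*e,.129) for k in(t.min(),t.max())]
            print(n,ce[i],s[i][4],onz(c,ce[i],.129)[:2],dep(c,ce[i]),a,b)
E
```

```text
t: 0.43
tcp_pos: [0.7248, 0.0003, 0.404]
ee_rot: [-179.9, 0.0, 73.4]
wrist_force: [-0.2, 0.0, 0.4]
width: 0.0682
gripper_force: 0.0
t: 1.27
tcp_pos: [0.4627, 0.0625, 0.4041]
ee_rot: [-179.7, 0.1, 73.8]
wrist_force: [-0.5, -0.6, 1.0]
width: 0.0682
gripper_force: 0.0
t: 1.43
tcp_pos: [0.4676, 0.0619, 0.4051]
ee_rot: [179.9, -0.0, 73.6]
wrist_force: [0.2, -0.2, 0.4]
width: 0.0682
gripper_force: 0.0
wrist [251.9035 185.3802] 1565 [0.4664 0.0658] [0.4664 0.0656 0.1285] [0.4808 0.1136 0.129 ] [0.45   0.0112 0.129 ]
side [298.9826 206.7674] 172 [0.4656 0.0698] [0.4657 0.068  0.1277] [0.4492 0.0148 0.129 ] [0.4809 0.1211 0.129 ]
```

Bar confirmed at (0.466, 0.064), directly beneath the tool. Descending and gripping.

```bash
python3 -m handwheel '[{"offset":[0,-0.1,2],"turn":0},{"offset":[0,0,3],"turn":0},{"offset":[0,0,3],"turn":0},{"offset":[0,0,2.5],"turn":0},{"offset":[0,0,1.3],"turn":0},{"offset":[0,0,0.8],"turn":0},{"offset":[0,0,0],"turn":0},{"offset":[0,0,0],"turn":0}]'; python3 -m handwheel '[{"offset":[0,0,0],"turn":0},{"offset":[0,0,0],"turn":0},{"offset":[0,0,0],"turn":0},{"offset":[0,0,0],"turn":0},{"offset":[0,0,0],"turn":0},{"offset":[0,0,0],"turn":0},{"offset":[0,0,0],"turn":0},{"offset":[0,0,0],"turn":0}]' 1
python3 - <<'E'
import numpy as np
th=np.arange(0,1.06,.05);x=-.2*np.cos(th)+.035*np.sin(th);z=.2*np.sin(th)+.035*np.cos(th)
for i in range(1,len(th)):print(round(th[i],2),np.round([100*(x[i]-x[i-1]),-100*(z[i]-z[i-1]),100*(x[i]+.2),100*(z[i]-.035)],2))
E
```

```text
t: 2.2
tcp_pos: [0.4671, 0.0619, 0.2786]
ee_rot: [180.0, 0.0, 73.5]
wrist_force: [0.5, -0.9, -0.2]
width: 0.0683
gripper_force: 0.0
t: 2.87
tcp_pos: [0.465, 0.0625, 0.2793]
ee_rot: [-179.9, 0.0, 73.5]
wrist_force: [-2.9, 1.1, 6.8]
width: 0.0099
gripper_force: 58.5
0.05 [ 0.2 -1.   0.2  1. ]
0.1 [ 0.25 -0.98  0.45  1.98]
0.15 [ 0.3  -0.97  0.75  2.95]
0.2 [ 0.35 -0.95  1.09  3.9 ]
0.25 [ 0.39 -0.94  1.49  4.84]
0.3 [ 0.44 -0.91  1.93  5.75]
0.35 [ 0.49 -0.89  2.41  6.65]
0.4 [ 0.53 -0.87  2.94  7.51]
0.45 [ 0.57 -0.84  3.51  8.35]
0.5 [ 0.61 -0.81  4.13  9.16]
0.55 [ 0.65 -0.78  4.78  9.94]
0.6 [ 0.69 -0.74  5.47 10.68]
0.65 [ 0.73 -0.71  6.2  11.39]
0.7 [ 0.76 -0.67  6.96 12.06]
0.75 [ 0.79 -0.63  7.75 12.69]
0.8 [ 0.82 -0.59  8.58 13.29]
0.85 [ 0.85 -0.55  9.43 13.84]
0.9 [ 0.88 -0.51 10.31 14.34]
0.95 [ 0.9  -0.46 11.21 14.8 ]
1.0 [ 0.93 -0.42 12.14 15.22]
1.05 [ 0.95 -0.37 13.08 15.59]
```

```bash
python3 -m handwheel '[{"offset":[0,0.05,-0.4],"turn":0},{"offset":[0,0.15,-0.6],"turn":0},{"offset":[0,0.25,-0.98],"turn":0},{"offset":[0,0.3,-0.97],"turn":0},{"offset":[0,0.35,-0.95],"turn":0},{"offset":[0,0.39,-0.94],"turn":0},{"offset":[0,0.44,-0.91],"turn":0},{"offset":[0,0,0],"turn":0}]'
python3 - <<'E'
from plant import snapshot
import cv2
c=snapshot("side");cv2.imwrite("pics/s2.png",c["img"][60:300,80:400,::-1].copy())
E
```

```text
t: 3.53
tcp_pos: [0.4832, 0.0572, 0.3372]
ee_rot: [-179.7, 0.0, 73.5]
wrist_force: [-5.0, 2.4, -1.1]
width: 0.01
gripper_force: 58.7
```

View pics/s2.png

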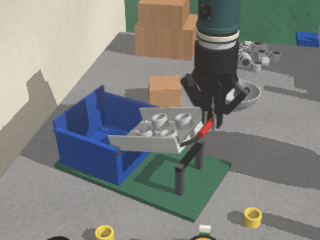

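The tray is tipped about 0.3 rad: the bar is in the fingers (crop 205,128), the bushes are still on it, and the bowl lies well behind the gripper. Continuing slowly.

```bash
python3 -m handwheel '[{"offset":[0,0.25,-0.45],"turn":0},{"offset":[0,0.25,-0.45],"turn":0},{"offset":[0,0.26,-0.44],"turn":0},{"offset":[0,0.27,-0.43],"turn":0},{"offset":[0,0.28,-0.42],"turn":0},{"offset":[0,0.29,-0.42],"turn":0},{"offset":[0,0.3,-0.41],"turn":0},{"offset":[0,0.31,-0.4],"turn":0},{"offset":[0,0.32,-0.39],"turn":0},{"offset":[0,0.33,-0.39],"turn":0}]'
python3 -m handwheel '[{"offset":[0,0.34,-0.37],"turn":0},{"offset":[0,0.35,-0.37],"turn":0},{"offset":[0,0.36,-0.36],"turn":0},{"offset":[0,0.37,-0.35],"turn":0},{"offset":[0,0.38,-0.34],"turn":0},{"offset":[0,0.38,-0.33],"turn":0},{"offset":[0,0.39,-0.32],"turn":0},{"offset":[0,0.4,-0.31],"turn":0},{"offset":[0,0.41,-0.3],"turn":0},{"offset":[0,0.41,-0.29],"turn":0}]'
python3 -m handwheel '[{"offset":[0,0.42,-0.28],"turn":0},{"offset":[0,0.43,-0.27],"turn":0},{"offset":[0,0.44,-0.26],"turn":0},{"offset":[0,0.44,-0.25],"turn":0},{"offset":[0,0,0],"turn":0},{"offset":[0,0,0],"turn":0},{"offset":[0,0,0],"turn":0}]'
python3 - <<'E'
from plant import snapshot
import cv2,numpy as np
a=snapshot("scene")["img"][100:300,180:380];b=snapshot("side")["img"][80:280,100:340]
f=lambda i:cv2.resize(i,(400,400))
cv2.imwrite("pics/s3.png",np.hstack([f(a),f(b)])[...,::-1].copy())
E
```

```text
t: 4.42
tcp_pos: [0.5089, 0.0497, 0.3776]
ee_rot: [-179.4, 0.1, 73.5]
wrist_force: [-6.6, 5.0, -0.3]
width: 0.0096
gripper_force: 58.3
t: 5.25
tcp_pos: [0.5439, 0.0394, 0.412]
ee_rot: [-179.1, 0.1, 73.6]
wrist_force: [-13.8, 4.2, 13.0]
width: 0.0099
gripper_force: 58.6
t: 5.83
tcp_pos: [0.5625, 0.0336, 0.4251]
ee_rot: [-179.6, 0.0, 73.5]
wrist_force: [-12.7, 3.0, 19.6]
width: 0.0094
gripper_force: 61.3
```

View pics/s3.png

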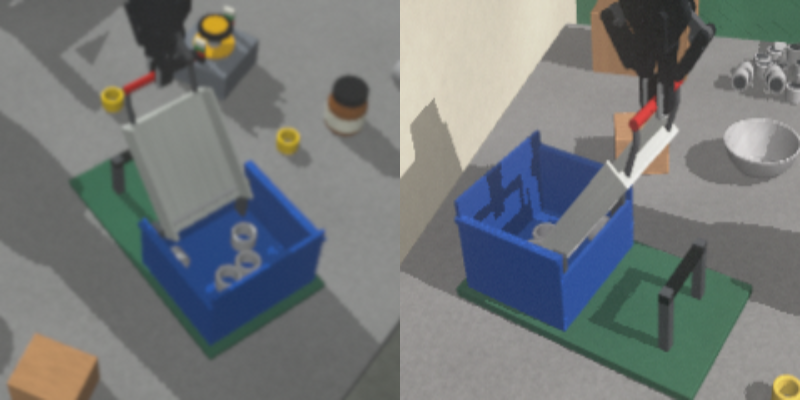

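Run:
```python
from plant import snapshot
from h import *
np.set_printoptions(precision=3,suppress=True)
c=snapshot("scene")
cv2.imwrite("pics/s4.png",cv2.resize(c["img"][190:260,240:350],(770,490),interpolation=cv2.INTER_CUBIC)[...,::-1].copy())
B=np.array([.4663,.065]);u=np.array([.9588,-.284]);H=B+u*(.2+.075);v=np.array([.284,.9588])
hsv=cv2.cvtColor(c["img"],cv2.COLOR_RGB2HSV)
for y in range(205,252):
  for x in range(250,330,2):
    if hsv[y,x,1]<60 and hsv[y,x,2]>90:
      p=dep(c,(x,y));q=p[:2]-H
      if (x,y) and -.1<q@u<.08 and p[2]<.13 : print((x,y),np.array([q@u,q@v,p[2]-.02]),end=" ")
```

```text
(258, 205) [-0.09  -0.065  0.089] (260, 205) [-0.078 -0.067  0.104] (264, 205) [-0.084 -0.05   0.083] (266, 205) [-0.083 -0.044  0.08 ] (268, 205) [-0.082 -0.038  0.077] (270, 205) [-0.08  -0.033  0.075] (272, 205) [-0.078 -0.028  0.073] (274, 205) [-0.076 -0.022  0.071] (276, 205) [-0.073 -0.018  0.071] (278, 205) [-0.07  -0.014  0.072] (280, 205) [-0.07  -0.006  0.065] (282, 205) [-0.07   0.001  0.06 ] (284, 205) [-0.067  0.005  0.06 ] (286, 205) [-0.065  0.011  0.057] (258, 206) [-0.089 -0.066  0.086] (260, 206) [-0.08  -0.066  0.097] (262, 206) [-0.07  -0.066  0.108] (264, 206) [-0.085 -0.049  0.078] (266, 206) [-0.08  -0.046  0.081] (268, 206) [-0.08  -0.04   0.076] (270, 206) [-0.078 -0.034  0.074] (272, 206) [-0.075 -0.03   0.073] (274, 206) [-0.076 -0.022  0.067] (276, 206) [-0.072 -0.018  0.068] (278, 206) [-0.072 -0.011  0.063] (280, 206) [-0.069 -0.007  0.062] (282, 206) [-0.066 -0.002  0.062] (284, 206) [-0.065  0.004  0.058] (258, 207) [-0.088 -0.067  0.083] (260, 207) [-0.078 -0.067  0.095] (262, 207) [-0.072 -0.065  0.101] (264, 207) [-0.065 -0.063  0.106] (266, 207) [
[... 9904 characters left out ...]
0.044 -0.118 -0.021] (254, 248) [-0.039 -0.114 -0.018] (256, 248) [-0.037 -0.109 -0.019] (258, 248) [-0.035 -0.104 -0.022] (250, 249) [-0.044 -0.124 -0.02 ] (252, 249) [-0.041 -0.12  -0.021] (254, 249) [-0.04  -0.114 -0.025] (256, 249) [-0.035 -0.11  -0.02 ] (258, 249) [-0.032 -0.105 -0.022] (250, 250) [-0.043 -0.125 -0.023] (252, 250) [-0.039 -0.121 -0.021] (254, 250) [-0.036 -0.116 -0.023] (256, 250) [-0.033 -0.112 -0.021] (258, 250) [-0.029 -0.108 -0.02 ] (260, 250) [-0.027 -0.103 -0.022] (250, 251) [-0.038 -0.129 -0.018] (252, 251) [-0.037 -0.123 -0.023] (254, 251) [-0.034 -0.118 -0.022] (256, 251) [-0.028 -0.115 -0.018] (258, 251) [-0.027 -0.109 -0.021] (260, 251) [-0.024 -0.104 -0.023]
```

View pics/s4.png

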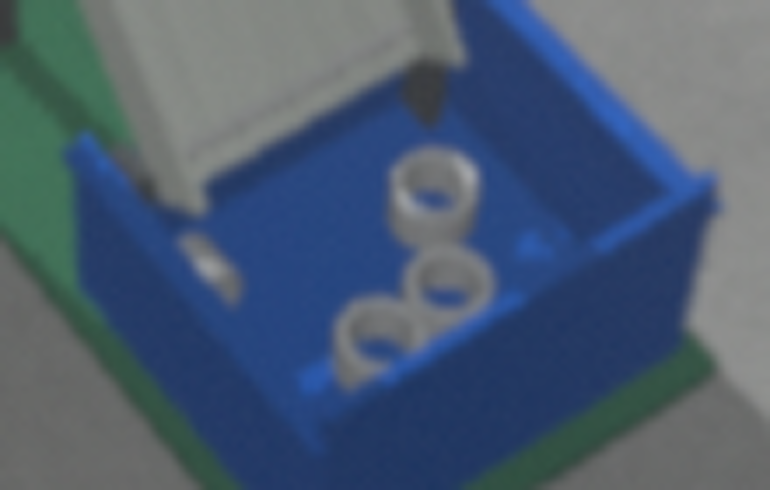

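All four bushes are in the hopper: three upright at crop (437,195), (450,285), (380,345), and one on its side at (210,268) whose top is 36 mm above the floor. Lowering the tray along the reverse arc.

```bash
python3 -m handwheel '[{"offset":[0,-0.5,0.26],"turn":0},{"offset":[0,-0.88,0.51],"turn":0},{"offset":[0,-0.85,0.55],"turn":0},{"offset":[0,-0.82,0.59],"turn":0},{"offset":[0,-0.79,0.63],"turn":0},{"offset":[0,-0.76,0.67],"turn":0},{"offset":[0,-0.73,0.71],"turn":0},{"offset":[0,-0.69,0.74],"turn":0},{"offset":[0,-0.65,0.78],"turn":0},{"offset":[0,-0.61,0.81],"turn":0}]'
python3 -m handwheel '[{"offset":[0,-0.57,0.84],"turn":0},{"offset":[0,-0.53,0.87],"turn":0},{"offset":[0,-0.49,0.89],"turn":0},{"offset":[0,-0.44,0.91],"turn":0},{"offset":[0,-0.39,0.94],"turn":0},{"offset":[0,-0.35,0.95],"turn":0},{"offset":[0,0,0],"turn":0},{"offset":[0,0,0],"turn":0}]'
```

```text
t: 6.82
tcp_pos: [0.495, 0.0535, 0.3599]
ee_rot: [179.9, -0.0, 73.5]
wrist_force: [-1.1, 1.4, 2.1]
width: 0.0098
gripper_force: 62.6
t: 7.48
tcp_pos: [0.47, 0.061, 0.3055]
ee_rot: [179.8, -0.0, 73.5]
wrist_force: [4.6, -0.7, -2.3]
width: 0.0095
gripper_force: 63.0
```

```bash
python3 -m handwheel '[{"offset":[0,-0.25,0.8],"turn":0},{"offset":[0,-0.15,0.8],"turn":0},{"offset":[0,-0.1,0.6],"turn":0},{"offset":[0,0,0.3],"turn":0},{"offset":[0,0,0],"turn":0},{"offset":[0,0,0],"turn":0},{"offset":[0,0,0],"turn":0}]'
```

```text
t: 8.07
tcp_pos: [0.4644, 0.0627, 0.2809]
ee_rot: [179.9, -0.0, 73.5]
wrist_force: [4.3, -1.1, 1.6]
width: 0.0097
gripper_force: 62.6
```

```bash
python3 -m handwheel '[{"offset":[0,0,0.1],"turn":0},{"offset":[0,0,0],"turn":0},{"offset":[0,0,0],"turn":0},{"offset":[0,0,0],"turn":0},{"offset":[0,0,0],"turn":0},{"offset":[0,0,0],"turn":0}]' 0.3
python3 -m handwheel '[{"offset":[0,0,-1],"turn":0},{"offset":[0,0,-2],"turn":0},{"offset":[0,0,-3],"turn":0},{"offset":[0,0,-3],"turn":0},{"offset":[0,0,-2],"turn":0},{"offset":[0,0,0],"turn":0},{"offset":[0,0,0],"turn":0}]'
python3 - <<'E'
from plant import snapshot
from h import *
np.set_printoptions(precision=4,suppress=True)
c=snapshot("side");I=c["img"].astype(int)
cv2.imwrite("pics/s5.png",cv2.resize(c["img"][120:380,110:380],(540,520))[...,::-1].copy())
m=((I[...,0]>90)&(I[...,0]>2.5*I[...,1])&(I[...,0]>2.5*I[...,2])).astype(np.uint8)
N,l,s,ce=cv2.connectedComponentsWithStats(m)
i=1+np.argmax(s[1:,4]);print(ce[i],s[i][4],dep(c,ce[i]))
for ce,s,m in blobs(c,(20,150,100),(32,255,255),100): print(ce,s[4],dep(c,ce))
E
```

```text
t: 8.57
tcp_pos: [0.4632, 0.0629, 0.2795]
ee_rot: [-179.9, 0.0, 73.5]
wrist_force: [-0.9, 0.2, 0.1]
width: 0.0598
gripper_force: 0.0
t: 9.15
tcp_pos: [0.4638, 0.0628, 0.3913]
ee_rot: [179.8, -0.1, 73.5]
wrist_force: [-0.3, 0.2, -0.9]
width: 0.0596
gripper_force: 0.0
[299.2071 206.497 ] 169 [0.4654 0.0666 0.1274]
[184.0699 296.9432] 229 [0.6496 0.247  0.0236]
[283.3955 307.5819] 397 [0.4626 0.2977 0.1013]
[268.7348 328.8011] 181 [0.4822 0.3109 0.06  ]
[294.9263 330.7604] 217 [0.4407 0.3071 0.0612]
```

View pics/s5.png

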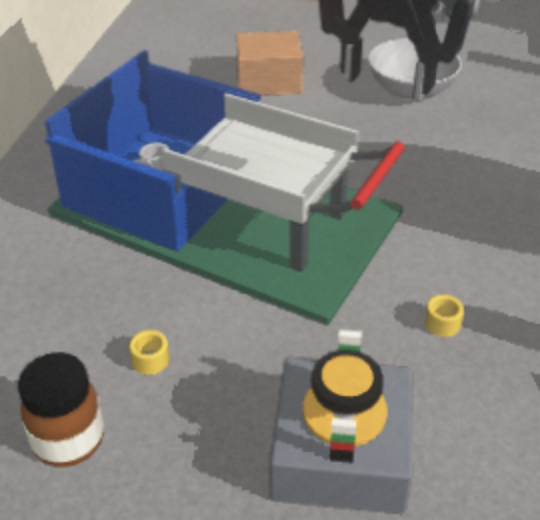

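The tray is level and empty, with the bar back at side pixel (299,206), and the bystanders are untouched. The only black-and-yellow cap on the grey console, at crop (348,380), is the plunger; the loose yellow rings are look-alikes. Moving above it with the fingers shut.

```bash
python3 -m handwheel '[{"offset":[1.6,-0.4,0],"turn":0},{"offset":[2.8,-0.8,0],"turn":0},{"offset":[3,-0.9,0],"turn":0},{"offset":[3,-0.9,0],"turn":0},{"offset":[3,-0.9,0],"turn":0},{"offset":[3,-0.9,0],"turn":0},{"offset":[3,-0.9,0],"turn":0},{"offset":[2,-0.6,0],"turn":0},{"offset":[1,-0.3,0],"turn":0},{"offset":[0,0,0],"turn":0}]' 1
python3 -m handwheel '[{"offset":[0,0,1.5],"turn":0},{"offset":[0,0,2.5],"turn":0},{"offset":[0,0,2.5],"turn":0},{"offset":[0,0,2],"turn":0},{"offset":[0,0,1],"turn":0},{"offset":[0,0,0.5],"turn":0},{"offset":[0,0,0],"turn":0},{"offset":[0,0,0],"turn":0}]'
python3 - <<'E'
from plant import snapshot
import cv2
c=snapshot("side");cv2.imwrite("pics/s6.png",cv2.resize(c["img"][220:384,200:370],(510,492))[...,::-1].copy())
E
```

```text
t: 10.03
tcp_pos: [0.4632, 0.2988, 0.3883]
ee_rot: [-179.9, 0.0, 73.8]
wrist_force: [0.1, -0.3, 0.3]
width: -0.0001
gripper_force: 0.0
t: 10.7
tcp_pos: [0.4645, 0.2958, 0.2901]
ee_rot: [180.0, -0.0, 73.4]
wrist_force: [0.2, -0.1, 0.1]
width: 0.0002
gripper_force: 0.0
```

View pics/s6.png

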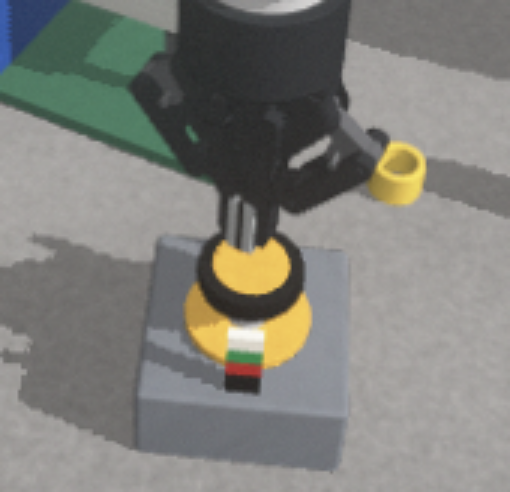

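The shut fingertips stand centred about 17 mm above the yellow disc. Pressing in small steps, with force as the guide.

```bash
python3 -m handwheel '[{"offset":[0,0,0.7],"turn":0},{"offset":[0,0,0.7],"turn":0},{"offset":[0,0,0.5],"turn":0},{"offset":[0,0,0.3],"turn":0},{"offset":[0,0,0],"turn":0},{"offset":[0,0,0],"turn":0},{"offset":[0,0,0],"turn":0}]'
python3 -m handwheel '[{"offset":[0,0,0.3],"turn":0},{"offset":[0,0,0.2],"turn":0},{"offset":[0,0,0],"turn":0},{"offset":[0,0,0],"turn":0},{"offset":[0,0,0],"turn":0}]'
```

```text
t: 11.33
tcp_pos: [0.4643, 0.2966, 0.2681]
ee_rot: [180.0, -0.0, 73.5]
wrist_force: [0.5, -0.0, 5.5]
width: 0.0001
gripper_force: 2.6
t: 11.75
tcp_pos: [0.4643, 0.2966, 0.2634]
ee_rot: [180.0, -0.0, 73.5]
wrist_force: [0.1, -0.1, 6.5]
width: 0.0
gripper_force: 3.3
```

```bash
python3 -m handwheel '[{"offset":[0,0,0.2],"turn":0},{"offset":[0,0,0.2],"turn":0},{"offset":[0,0,0.2],"turn":0},{"offset":[0,0,0],"turn":0},{"offset":[0,0,0],"turn":0},{"offset":[0,0,0],"turn":0},{"offset":[0,0,0],"turn":0},{"offset":[0,0,0],"turn":0},{"offset":[0,0,0],"turn":0},{"offset":[0,0,0],"turn":0}]'
python3 - <<'E'
from plant import snapshot
from h import *
c=snapshot("side");a=cv2.resize(c["img"][270:370,220:340],(480,400))
print([dep(c,p).round(4) for p in((278,316),(284,318),(290,316))])
d=snapshot("scene")["img"][150:260,230:350]
cv2.imwrite("pics/s7.png",np.hstack([a,cv2.resize(d,(320,400))])[...,::-1].copy())
E
```

```text
t: 12.58
tcp_pos: [0.4643, 0.2965, 0.2576]
ee_rot: [180.0, -0.1, 73.5]
wrist_force: [-1.2, -0.5, 8.4]
width: 0.0001
gripper_force: 4.2
[array([0.4691, 0.3073, 0.091 ]), array([0.4599, 0.3041, 0.0845]), array([0.4512, 0.2973, 0.0832])]
```

View pics/s7.png

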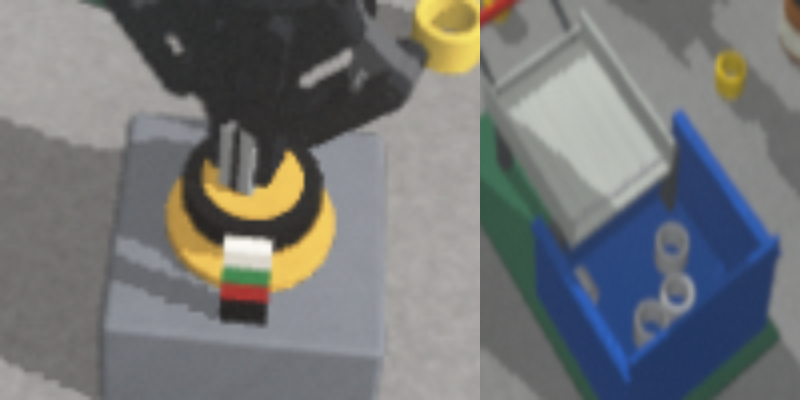

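The cap's top is at about 0.085 m by depth and the force is 8.4 N, so the plunger is half-way; the tray is down and the four bushes are in the hopper. It has been held about 0.6 s; signing off.

```bash
python3 -m handwheel '[{"offset":[0,0,0],"turn":0},{"offset":[0,0,0],"turn":0},{"offset":[0,0,0],"turn":0},{"offset":[0,0,0],"turn":0},{"offset":[0,0,0],"turn":0},{"offset":[0,0,0],"turn":0}]' && python3 -c "
from plant import workorder
print(workorder.sign_off())"
```

```text
t: 13.18
tcp_pos: [0.4643, 0.2965, 0.2576]
ee_rot: [180.0, -0.1, 73.5]
wrist_force: [-1.0, -0.8, 8.4]
width: -0.0004
gripper_force: 4.2
the job is handed in; nothing more can be done
None
```

I handed the job in at 13.2 s with all four bushes in the hopper, the empty tray level on its rest, and the plunger held about 15 mm down at 8.4 N; sign-off returned no verdict.

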